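Snap the lockout hook onto the gas valve loop

ROBOT

A 6-joint arm with a two-finger parallel gripper is mounted at the origin on the work surface. World frame = base frame: x ahead of the robot, y to its left, z up, the work surface at z = 0. Lengths are in m, angles in degrees, forces in N, time in s.
With the tool pointing down it reaches from about 0.25 to 0.725 m from the base axis. Payload 9.7 kg.
Tool frame: the origin (TCP) lies at the very end of the fingers, on their centre line; the grasp point (between the pads) lies 19 mm behind it; z points along the fingers, y is the line along which they close (so a half turn about z gives the same grasp; the last joint's range is limited). The gripper opens to 85 mm and grips with 20 to 120 N. Pads are 22 mm wide; open, the fingers measure 114 mm over their backs; the gripper's body (76 mm by 85 mm) begins 54 mm behind the grasp point. The pads swing forward as they close: fully open they stand 13 mm farther back than shut.
Start: joints at [69.328, 4.979, 10.078, 95.1, 0, 90], TCP at [0.194, 0.515, 0.231] pointing down, gripper open.
Joint ranges: [-179.16, 179.16], [-48.56, 103.87], [-65.8, 70.77], [-126.05, 130.52], [-82.76, 87.17], [-180, 180]. Speed limits (degrees/s): [127.2, 127.2, 147.25, 180, 180, 180].

INTERFACE

Orientations are given as [roll, pitch, yaw] about the fixed x, y, z axes, in that order (R = Rz(yaw) Ry(pitch) Rx(roll)).
In Python, from workcell import bot gives the robot as it stands.
- The arm moves only by the tool arm_command, never from a script. Its argument "series" is a list of rows, each a list of 4 numbers: the shift along the tool's x, y, z in m, then the turn about the tool's z in rad. A call has exactly 5 rows; each row is the pose to reach, as a shift and turn from the pose commanded when the call began, along the tool's axes at that moment; what a row does not reach only later rows make up. A row lasts 1/10 s, in which the tool goes at most 50 mm and 8.59 degrees, less where a joint would pass 70% of its speed; a pose out of reach is approached as far as the arm can. A call with a gripper value outside its range is refused whole. "hand" is the finger opening in m, from 0 to 0.0854, set as the call begins (left out, the last holds). The fingers move at their own pace and stop on an object; "grip_force" is the grip in N (left out, the last holds). Time passes only in rows, so rows that repeat a pose let the fingers close, or fill a call up. It gives the time, the measured TCP pose, the force, the opening and the grip force at its end, in the units of the state.
- bot.get_obs(): the state, without advancing time (a new reading comes with each control period).
- bot.camera(name): name is "scene" or "top"; returns a dict with "color" (420x560x3 uint8, blue, green, red), "camera_matrix" (3x3 intrinsics, pixels), "xyz" and "orientation" of the camera in the world. Camera axes: x right, y up, looking along -z (the intrinsics and any distortion apply to the point x, -y, -z); pixel columns grow to the right and rows downward; lengths in m; the calibration is good to about 2 mm. A picture is of the moment at which its call begins. There is no depth.
- bot.job_done(): hands the job in; it is judged then, once.
Trained networks look in the newest picture that a camera, given by its name, has taken for a name from the list of things; names that differ only in an ending like _2 or _b are one class to them, and where a whole thing is asked for, a point or a joint stands for the part that bears it (a point fixed in the world has none). Each returns a list of dicts, best first, with "confidence" (0 to 1); they miss things now and then, are a little off and sometimes report something else, mostly with a low value. They report only what shows in the picture. A call takes as long as a camera call. They do not tell look-alikes from the thing itself.
- bot.find_in(camera, target): "location" ([column, row] in pixels, amid what is visible of it).
- bot.mark_of(camera, target): "location" ([column, row] in pixels: a listed point, or the origin of a listed thing).
The state is a dict: "time": time; "q": joint angles; "qd": joint speeds; "joint_efforts": joint torques, N m; "ee_pos": TCP position; "tcp_rot": TCP orientation; "wrist_force": force on the tool from outside, world axes, zero at the start; "torque": the same for the moment, N m; "opening": finger opening in m; "grasp_force": force on a finger pad.
Only numpy, scipy, OpenCV 4.12 (cv2) and the standard library are available. Lean on these libraries where they do the work, as an engineer would, in place of code of your own. Each camera call takes 0.05 s, during which the arm holds its last target. There are 200 camera calls.

TASK

The carrier gas valve on the sloping console is shut for service: take the red snap hook out of its stand and press it squarely onto the steel lockout loop on the console until the loop has passed the sprung gate and the gate has snapped shut behind it, without ramming it. While still holding it, give it a firm tug straight back to prove that it is caught, then let go and leave it hanging on the loop, gate shut. Leave the blue hook and the other things on the bench alone.

Things in the scene. Friction and masses are not known exactly. Their poses are not given: they have to be found in the camera images.
- console: White wedge, 260 mm wide, 310 deep, 50 high at the front, 211 at the back; origin: centre of its underside, x to its back, z up. Its grey face slopes 35 degrees, looking up and to its front (robot's side). On the face: two gauges (15 mm high) 70 mm up the slope from the loop, 85 mm to each side, and two small valves (30 mm high) 75 mm down the slope, 30 to 90 mm to the sides.
- face: The sloping face; origin on it at the foot of the lockout loop, between its legs; z = outward normal of the face (35 degrees from vertical), x = up the slope, y = level. The loop is a U of round 8 mm steel bar standing square on it over a yellow plate: two legs (46 mm clear between them) and on top a straight crossbar that runs along x. It does not give when pressed.
- loop_mid (a point): Middle of the loop's crossbar at its MEAN height, 58 mm above the face; axes as the face. The loop is screwed in by an unknown amount: the true crossbar lies up to 8 mm lower or higher than this point along the face's normal (z), to be found by touch (or sight).
- clip_red_grip (a point): Centre of the red snap hook's handle, a block 30 mm along x, 20 along y, 45 along z. Axes: z from jaws to handle end (up while standing), x across the jaws, y through the thickness. Hook weighs 0.12 to 0.22 kg. Measured below this point along -z: steel crown (34 x 18 mm) 23 to 38 mm, gate 62 mm, jaw ends 76 mm. Turned half round about z it works as well.
- clip_red: The red hook; origin between its jaw ends, axes as its handle point, 76 mm further along +z. Two steel jaws, 34 mm over all along x, 18 mm apart inside (25 mm at the flared mouth), 18 mm thick along y. A brass gate (5 mm thick), centre 14 mm above the jaw ends, closes the space between them; hinged in the jaw at -x, it swings only inward (to the crown).
- clip_red_window (a point): Centre of the closed space between gate and crown, 49 mm below the handle's centre; same axes. A bar meets the gate with its centre about 68 mm below the handle's centre; the gate snaps shut behind it at about 46 mm; the crown stops it at 42 mm. Caught and pulled back against the shut gate it lies at about 55 mm.
- gate_red (a joint): Angle of the red hook's gate in rad: 0 shut (against its stop), grows as it is pushed inward, about 1 while the bar passes, at most 1.25. A spring shuts it; pressing takes up to about 7 to 10 N while the bar passes, then almost none once the gate has snapped shut, until, 4 mm on, the crown meets the bar and stops it hard.
- gatebar_red: The brass bar of the red hook's gate, 19 x 12 x 5 mm; origin on its hinge, in the jaw at -x; while shut it lies along the hook's +x. It cannot swing outward, so the caught loop pulls on it. Once let go, the caught hook may swing over and slide down the loop onto the face; that is as it should be.
- stand_red: Grey stand in which the red hook stands upright, jaws down; origin: centre of its underside on the bench. Base 75 x 60 mm, pocket walls up to 43 mm above the bench with about 1.5 mm of play round the hook; pocket floor 8 mm up, handle centre 84 mm up. Lift the hook straight up 40 mm or more to clear it.
- clip_blue_grip (a point): Centre of the handle of the blue snap hook, of the same shape, standing in a like stand 110 to 210 mm from the red one; not to be used. The two stands may be either way round.
- bottle_mid (a point): Amber bottle, 66 mm wide and 150 mm high, its centre; bystander.
- jar_mid (a point): Glass jar, 60 mm wide and 80 mm high, its centre; bystander.
- beaker_mid (a point): Open beaker, 70 mm wide and 85 mm high, its centre; bystander.
- wrench_grip (a point): Steel wrench 170 mm long lying on the bench, middle of its handle; bystander.
Mind the look-alikes: they are no part of the job. What is shaped like the clip_red but brown or green is not meant.

How it is judged (in metres and radians):
On the way, in this order (a step that is already met when the one before it is completed fails the run):
1. the loop pushes the red hook's gate open (over 0.5 rad) with the hook over the loop (value of joint gate_red above 0.5 rad and x of loop_mid in the frame of clip_red_window between -0.01 and 0.01 m and y of loop_mid in the frame of clip_red_window between -0.02 and 0.02 m and distance between loop_mid and clip_red_window below 0.035 m and contact force between clip_red and console above 1 N), for 0.02 s.
2. held in the fingers, with the loop caught inside and the gate shut, the hook is tugged back so that the shut gate bears on the loop with more than 4 N (value of joint gate_red below 0.08 rad and x of loop_mid in the frame of clip_red_window between -0.01 and 0.01 m and y of loop_mid in the frame of clip_red_window between -0.02 and 0.02 m and z of loop_mid in the frame of clip_red_window between -0.02 and 0.02 m and contact force between gatebar_red and console above 4 N and contact force between the fingers and clip_red above 2 N), for 0.1 s.
At the end, for the whole second after the job is handed in: The red hook hangs on the loop (on its crossbar or either leg), released and at rest: its gate is shut (under 0.08 rad) and the centre of its closed space lies in the loop: within 12 mm of the loop's plane, within 45 mm of its middle along the slope and 0 to 72 mm above the face (value of joint gate_red below 0.08 rad and x of clip_red_window in the frame of face between -0.045 and 0.045 m and y of clip_red_window in the frame of face between -0.012 and 0.012 m and z of clip_red_window in the frame of face between 0 and 0.072 m and linear speed of clip_red below 0.03 m/s and contact force between the fingers and clip_red below 0.05 N); the robot touches nothing.
It fails at once if the blue hook, bottle, jar, beaker or wrench is disturbed (moved over 25 mm) (distance of any of clip_blue_grip, bottle_mid, jar_mid, beaker_mid, wrench_grip from where it was at the start of the episode above 0.025 m).
It fails at once if the hook, held in the fingers, is rammed onto the console (over 35 N) (contact force between clip_red and console above 35 N and contact force between the fingers and clip_red above 1 N).
It also fails if it takes over 58 s, if anything falls off the work surface, if the arm or the gripper's body presses on something with over 40 N, if the wrist force passes 120 N, or if a joint passes its speed limit or range.

## Working session

There is one attempt and no reset: what is moved stays moved. The work goes in short steps, Python scripts to look and compute and a tool call to move; the robot and the scene stay as the last step left them, time stands still between calls to the robot, and variables do not carry over. Pictures are saved under pics/ and viewed, at most 10 in all, crops included, and the job is handed in when it is done.

Besides the shell and the picture viewer there is one more tool, called as a command line: name --pt "numbers of a row" for each row, then --argument value for the rest. arm_command: Moves the arm, as the interface text tells. Its arguments: {"type":"object","properties":{"series":{"type":"array"},"hand":{"type":"number"},"grip_force":{"type":"number"}},"required":["series"]}

```bash
mkdir -p pics; ls
python3 - <<'E'
from workcell import bot
import cv2
o=bot.get_obs(); print(o)
for c in("scene","top"):
    d=bot.camera(c); cv2.imwrite(f"pics/{c}0.png",d["color"]); print({k:v for k,v in d.items() if k!="color"})
    for t in["clip_red_grip","clip_blue_grip","stand_red","console","face","loop_mid","clip_red"]:
        print(c,t,[( [round(x) for x in r["location"]],round(r["confidence"],2)) for r in bot.mark_of(c,t)])
E
```

```text
pics
{'time': 0.0, 'q': array([6.93289376e+01, 5.01153635e+00, 1.00330238e+01, 9.51014120e+01,
       1.54386648e-03, 9.00001326e+01]), 'qd': array([ 0.02820767, -0.02941173,  0.03029254, -0.06818027,  0.0866859 ,
       -0.07405999]), 'joint_efforts': array([ 7.03304922e-04, -5.20393109e+01,  4.64798176e+01,  1.66295929e-02,
       -1.93119155e-05,  9.09514682e-06]), 'ee_pos': array([0.19405534, 0.51435979, 0.2305661 ]), 'tcp_rot': array([-1.79920075e+02, -1.54367995e-03,  1.59328803e+02]), 'wrist_force': array([ 0.47572354, -0.3445244 , -0.82118981]), 'torque': array([ 0.00343145, -0.02340091, -0.00871127]), 'grasp_force': 0.0, 'opening': 0.08550038892013191}
{'camera_matrix': array([[410.4363022 ,   0.        , 275.40015728],
       [  0.        , 410.4363022 , 215.72497019],
       [  0.        ,   0.        ,   1.        ]]), 'xyz': array([1.1710659 , 0.11302662, 0.99048823]), 'orientation': array([ 37.74170332,   0.39436   , 101.12696108])}
scene clip_red_grip [([141, 187], 0.73), ([169, 235], 0.71), ([162, 200], 0.51)]
scene clip_blue_grip [([350, 234], 0.62), ([222, 197], 0.4
[... 159 characters left out ...]
0.37)]
scene clip_red [([153, 202], 0.68), ([170, 249], 0.56), ([170, 219], 0.52)]
{'camera_matrix': array([[394.38918884,   0.        , 277.03313575],
       [  0.        , 394.38918884, 205.39723533],
       [  0.        ,   0.        ,   1.        ]]), 'xyz': array([ 0.34921937, -0.03166091,  1.36307657]), 'orientation': array([  6.28475245,   0.67835368, -90.19084306])}
top clip_red_grip [([411, 217], 0.55)]
top clip_blue_grip [([338, 216], 0.41)]
top stand_red [([375, 207], 0.69)]
top console [([224, 172], 0.74)]
top face [([213, 166], 0.56)]
top loop_mid [([212, 173], 0.7)]
top clip_red [([211, 175], 0.66), ([359, 176], 0.56), ([404, 224], 0.45), ([378, 210], 0.43), ([382, 208], 0.17)]
```

View pics/scene0.png

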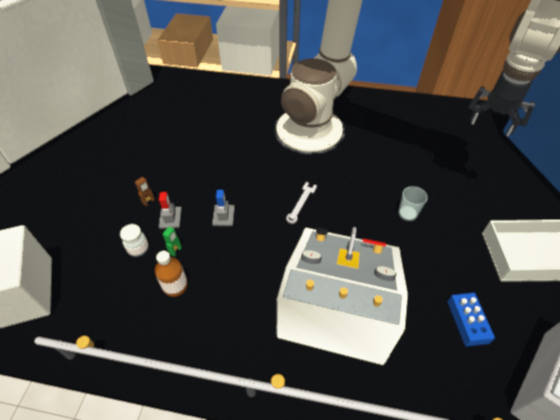

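View pics/top0.png

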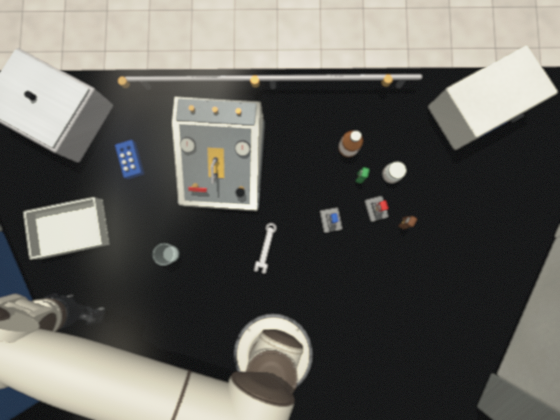

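The scene view shows three hooks of this shape that could be meant: brown (144,190), red (166,203, standing in the stand) and green (172,240). The red one fits: it is red and stands in a grey stand. In the top view it is at (383,206). The console loop is at about (351,240) in scene and (215,165) in top. I'll confirm in an enlarged crop.

Run:
```python
import cv2,numpy as np
s=cv2.imread("pics/scene0.png");t=cv2.imread("pics/top0.png")
def c(im,x,y): return cv2.resize(im[y:y+50,x:x+66],(400,300),interpolation=cv2.INTER_CUBIC)
cv2.imwrite("pics/crop0.png",np.vstack([np.hstack([c(s,135,185),c(t,345,185)]),np.hstack([c(s,318,222),c(t,182,150)])]))
```

```text
(no output)
```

View pics/crop0.png

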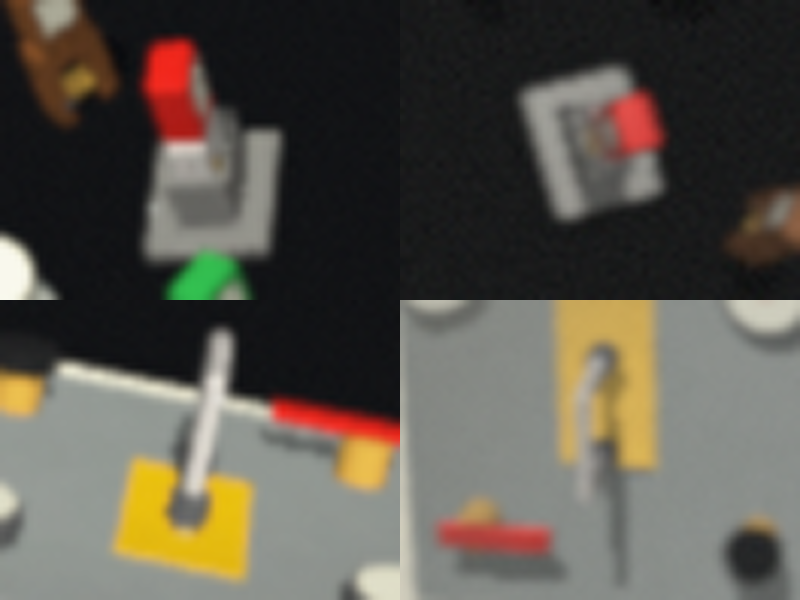

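Crop: the red hook (scene 166,203; top 449→383,206) stands in its grey stand, and the long side of the stand runs roughly along world x. The brown and green look-alikes sit close by. The loop's plane runs up the slope: foot at scene (349,306/6…≈306), top-view crossbar at about (213,165). Next I fit poses.

```bash
cat > h.py <<'E'
import numpy as np,cv2
from scipy.spatial.transform import Rotation as R
from scipy.optimize import least_squares
K={"scene":(410.4363022,275.40015728,215.72497019),"top":(394.38918884,277.03313575,205.39723533)}
C={"scene":([1.1710659,.11302662,.99048823],[37.74170332,.39436,101.12696108]),"top":([.34921937,-.03166091,1.36307657],[6.28475245,.67835368,-90.19084306])}
def proj(c,P):
    f,cx,cy=K[c];o,a=C[c];p=(np.atleast_2d(P)-o)@R.from_euler("xyz",a,degrees=True).as_matrix()
    return np.c_[cx-f*p[:,0]/p[:,2],cy+f*p[:,1]/p[:,2]]
def tri(ob,z=None):  # ob: {cam:pixel}
    def r(v):
        P=v if z is None else np.r_[v,z]
        return np.concatenate([proj(c,P)[0]-p for c,p in ob.items()])
    s=least_squares(r,[.4,0,.1][:3 if z is None else 2]); return s.x,np.sqrt(np.mean(s.fun**2))
E
python3 - <<'E'
from h import *
s=cv2.imread("pics/scene0.png");t=cv2.imread("pics/top0.png")
# handle silhouettes
box=np.array([[a,b,c] for a in(-.015,.015) for b in(-.01,.01) for c in(-.0225,.0225)])
def mask(im,x,y,w,h):
    m=np.zeros(im.shape[:2]);q=im[y:y+h,x:x+w].astype(float);m[y:y+h,x:x+w]=np.clip((q[...,2]-np.maximum(q[...,0],q[...,1])-30)/110,0,1);return m
M={"scene":mask(s,155,188,20,22),"top":mask(t,374,196,20,20)}
def cost(v):
    P=R.from_euler("z",v[2]).apply(box)+[v[0],v[1],.084];e=0
    for c in M:
        h=cv2.convexHull((proj(c,P)*16*8+60).astype(np.int32)); big=np.zeros((420*8,560*8),np.uint8)
        cv2.fillConvexPoly(big,h,255,shift=4); e+=np.sum((cv2.resize(big,(560,420),interpolation=cv2.INTER_AREA)/255.-M[c])**2)
    return e
from scipy.optimize import minimize
x0=tri({"scene":[164,199],"top":[450/1,206]} if 0 else {"scene":[164,199],"top":[383.5,205.5]});print(x0)
for y0 in(-15,15,75,105):
    r=minimize(cost,[x0[0][0],x0[0][1],np.radians(y0)],method="Nelder-Mead",options=dict(initial_simplex=[[x0[0][0]+a,x0[0][1]+b,np.radians(y0)+c] for a,b,c in((0,0,0),(.01,0,0),(0,.01,0),(0,0,.3))]))
    print(y0,r.x[:2],np.degrees(r.x[2]),r.fun)
# stand base corners, top of plate ~8 mm? from crop
k=400/66
top=[(345+(a-400+.0)/k,185+b/k) for a,b in((520,92),(630,65),(665,190),(558,220))]
for zz in(.006,):
    Q=np.array([tri({"top":p},zz)[0] for p in top]);print(Q,Q.mean(0)); e=Q[1]-Q[2];f=Q[0]-Q[3];g=e+f;print("long axis yaw",np.degrees(np.arctan2(g[1],g[0])),np.linalg.norm(e),np.linalg.norm(Q[0]-Q[1]))
for n,ob in dict(brown={"scene":[144,190],"top":[408,222]},green={"scene":[172,238],"top":[363,174]},jar={"scene":[133,240],"top":[395,172]},bottle={"scene":[171,275],"top":[351,143]},blue={"scene":[221,199],"top":[334,217]},wrench={"scene":[301,204],"top":[265,250]}).items(): print(n,tri(ob))
# loop: feet & crossbar ends
T=lambda a,b:np.array([182+(a-400)/k,150+(b-300)/k]);S=lambda a,b:np.array([318+a/k,222+(b-300)/k])
print("upper foot",tri({"scene":S(187,510),"top":T(600,357)})," upper top",tri({"scene":S(213,345),"top":T(583,400)}))
def big(im,x,y,w,h,f): return cv2.resize(im[y:y+h,x:x+w],None,fx=f,fy=f,interpolation=cv2.INTER_CUBIC)
a=big(s,270,225,150,140,2.6);b=big(t,165,90,110,130,2.6)
H=max(a.shape[0],b.shape[0]);out=np.zeros((H,a.shape[1]+b.shape[1],3),np.uint8);out[:a.shape[0],:a.shape[1]]=a;out[:b.shape[0],a.shape[1]:]=b;cv2.imwrite("pics/cons.png",out);print(a.shape,b.shape)
E
```

```text
(array([ 0.48656585, -0.35860261,  0.08669301]), np.float64(0.8588846736652279))
-15 [ 0.48758021 -0.35888706] 28.739554416214343 50.22674994677826
15 [ 0.48761718 -0.35867167] 27.40189687547042 50.037980592334165
75 [ 0.48716606 -0.35903925] 28.609048509587666 50.336892199757884
105 [ 0.48685294 -0.35772886] 125.72734409655551 81.39874393510442
[[ 0.51548251 -0.31965672]
 [ 0.53071173 -0.3827274 ]
 [ 0.45905505 -0.4001945 ]
 [ 0.44225393 -0.33913018]] [ 0.48687581 -0.3604272 ]
long axis yaw 14.303624327930155 0.07375485704095634 0.06488328672354998
brown (array([ 0.43565512, -0.44941706,  0.04957771]), np.float64(0.45686568317035403))
green (array([ 0.59569517, -0.30031651,  0.06012835]), np.float64(0.8666529769070254))
jar (array([ 0.60722863, -0.41628576,  0.03489976]), np.float64(0.5153611284594406))
bottle (array([ 0.70379315, -0.26434436,  0.05455735]), np.float64(0.7270830708365548))
blue (array([ 0.45075873, -0.19876345,  0.08026914]), np.float64(0.756328575531914))
wrench (array([ 0.34538934,  0.02646766, -0.01747092]), np.float64(0.020890420847797332))
upper foot (array([0.62734243, 0.17735451, 0.15687694]), np.float64(0.3859511884255521))  upper top (array([0.59172278, 0.17545737, 0.21857359]), np.float64(0.5576776547192251))
(364, 390, 3) (338, 286, 3)
```

View pics/cons.png

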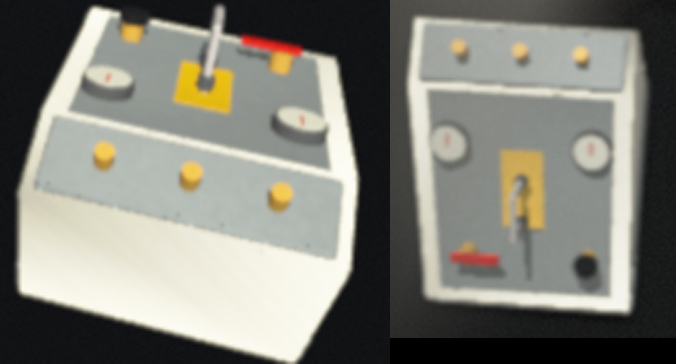

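```bash
cat > f.py <<'E'
from h import *
S=lambda a,b:np.array([270+a/2.6,225+b/2.6]);T=lambda a,b:np.array([165+(a-390)/2.6,90+b/2.6])
fr=[(-.155,-.13,.05),(-.155,.13,.05)];ri=[(.075,-.13,.211),(.075,.13,.211)];ba=[(.155,-.13,.211),(.155,.13,.211)]
L=[("scene",fr[0],S(90,8)),("scene",fr[1],S(335,58)),("scene",ri[0],S(46,110)),("scene",ri[1],S(357,180)),("scene",ba[0],S(20,190)),("scene",ba[1],S(350,268)),("scene",(.155,-.13,0),S(20,293)),("scene",(.155,.13,0),S(294,362)),
("top",fr[0],T(630,312)),("top",fr[1],T(428,300)),("top",ri[0],T(637,97)),("top",ri[1],T(412,86)),("top",ba[0],T(640,30)),("top",ba[1],T(415,18))]
def W(v,p): return R.from_euler("z",v[2]).apply(p)+[v[0],v[1],0]
s=least_squares(lambda v:np.concatenate([proj(c,W(v,p))[0]-q for c,p,q in L]),[.6,.18,0],loss="soft_l1")
v=s.x;print("console",v[:2],np.degrees(v[2]));print(np.round(s.fun.reshape(-1,2),1).tolist())
al=np.radians(35);Rf=R.from_euler("z",v[2])*R.from_euler("y",-al)  # face axes in world
def face(u,w,h): return W(v,[-.155+u*np.cos(al),w,.05+u*np.sin(al)])+Rf.apply([0,0,h])
pl=[((1,1),S(0,0))]
# plate: centre from each camera onto face
for c,cor in(("top",[T(502,150),T(543,152),T(545,230),T(503,228)]),("scene",[S(183,62),S(232,70),S(225,112),S(174,102)])):
    q=np.array([least_squares(lambda a:proj(c,face(a[0],a[1],0))[0]-p,[.14,0]).x for p in cor]);print(c,q.round(4).tolist(),q.mean(0))
k=400/66
T2=lambda a,b:np.array([182+(a-400)/k,150+(b-300)/k]);S2=lambda a,b:np.array([318+a/k,222+(b-300)/k])
# loop u,w,h (crossbar axis height)
ob=[("top",27,0,T2(603,357)),("top",27,1,T2(583,400)),("top",-27,1,T2(583,495)),("top",-27,0,T2(605,452)),("scene",27,0,S2(187,510)),("scene",27,1.0,S2(217,345))]
s=least_squares(lambda a:np.concatenate([proj(c,face(a[0]+d/1000,a[1],a[2]*e))[0]-q for c,d,e,q in ob]),[.14,0,.058],loss="soft_l1")
print("loop u,w,h",s.x,s.fun.reshape(-1,2).round(1).tolist());print("foot",face(*s.x[:2],0),"mid58",face(*s.x[:2],.058),"n",Rf.apply([0,0,1]))
E
python3 f.py
```

```text
console [0.64645689 0.17569323] -3.5074988698728866
[[-0.1, -0.6], [-1.1, -0.8], [-1.6, -1.0], [-0.4, -1.1], [-0.8, 0.6], [-0.3, 0.6], [-0.4, -0.6], [-0.1, -0.6], [-1.8, -1.5], [-1.2, -1.3], [-3.1, -0.2], [-2.5, -0.5], [-2.6, -0.1], [-1.3, 0.1]]
top [[0.2067, 0.0207], [0.207, -0.0285], [0.1046, -0.0284], [0.1041, 0.0239]] [ 0.15557871 -0.00306332]
scene [[0.1074, -0.021], [0.1012, 0.0269], [0.2071, 0.0227], [0.2094, -0.0226]] [0.15625304 0.00149682]
loop u,w,h [ 0.14362089 -0.00090176  0.0755478 ] [[-0.1, -0.5], [-1.3, 1.9], [-0.6, 2.6], [0.2, -0.5], [-1.8, 3.3], [-0.5, 1.1]]
foot [0.60911903 0.17707836 0.13237756] mid58 [0.57591391 0.17911364 0.17988837] n [-0.57250201  0.03509093  0.81915204]
```

```bash
cat >> f.py <<'E'
print('---')
for c,p,h in(("top",(212.2,174.4),.058),("top",(212,173),.058),("scene",(350,234),.058),("top",(213,166),0),("scene",(348,257),0),("top",T2(600,352),.003),("top",T2(603,452),.005),("scene",S2(187,515),.005),("scene",S2(217,340),.06)):
    print(c,p,h,least_squares(lambda a:proj(c,face(a[0],a[1],h))[0]-p,[.14,0]).x)
E
python3 f.py | sed -n '/---/,$p'
```

```text
---
top (212.2, 174.4) 0.058 [ 0.14329983 -0.00059719]
top (212, 173) 0.058 [ 0.14794137 -0.0001647 ]
scene (350, 234) 0.058 [ 0.1481012  -0.00613602]
top (213, 166) 0 [0.14594819 0.0076416 ]
scene (348, 257) 0 [0.15107485 0.00046589]
top [215.   158.58] 0.003 [ 0.17288575 -0.00023629]
top [215.495 175.08 ] 0.005 [ 0.11706916 -0.00022428]
scene [348.855 257.475] 0.005 [0.16542447 0.0022023 ]
scene [353.805 228.6  ] 0.06 [0.10688754 0.00131462]
```

arm_command --pt "-0.029 -0.0356 0 0" --pt "-0.058 -0.0712 0 0" --pt "-0.087 -0.1068 0 0" --pt "-0.1164 -0.1424 0 0" --pt "-0.1455 -0.178 0 0" --hand 0.07

```text
time: 1.3
ee_pos: [0.2675, 0.295, 0.2313]
tcp_rot: [180.0, 0.0, 159.4]
wrist_force: [2.1, 0.9, -0.1]
opening: 0.0701
grasp_force: 0.0
```

arm_command --pt "-0.029 -0.0356 0 0" --pt "-0.058 -0.0712 0 0" --pt "-0.087 -0.1068 0 0" --pt "-0.1164 -0.1424 0 0" --pt "-0.1455 -0.178 0 0"

```text
time: 1.8
ee_pos: [0.3409, 0.077, 0.2316]
tcp_rot: [180.0, 0.1, 159.4]
wrist_force: [0.8, 0.7, 0.3]
opening: 0.0701
grasp_force: 0.0
```

arm_command --pt "-0.029 -0.0356 0 0" --pt "-0.058 -0.0712 0 0" --pt "-0.087 -0.1068 0 0" --pt "-0.1164 -0.1424 0 0" --pt "-0.1455 -0.178 0 0"

```text
time: 2.3
ee_pos: [0.4142, -0.1413, 0.2316]
tcp_rot: [180.0, 0.1, 159.3]
wrist_force: [1.1, 0.5, -0.8]
opening: 0.0703
grasp_force: 0.0
```

arm_command --pt "-0.029 -0.0356 0 0.14" --pt "-0.058 -0.0712 0 0.28" --pt "-0.087 -0.1068 0 0.42" --pt "-0.1164 -0.1424 0 0.56" --pt "-0.1455 -0.178 0 0.7"

```text
time: 2.8
ee_pos: [0.4876, -0.359, 0.2312]
tcp_rot: [180.0, 0.0, 118.9]
wrist_force: [0.6, 0.8, 0.8]
opening: 0.07
grasp_force: 0.0
```

```bash
python3 -c "
from workcell import bot
o=bot.get_obs();print(o['time'],o['q'],o['ee_pos'],o['tcp_rot'],o['opening'])"
```

```text
2.8 [-3.63693438e+01  1.28367566e+01  1.89258783e+01  9.60709946e+01
  3.99370039e-03  2.47578631e+01] [ 0.48757907 -0.3590471   0.23122866] [1.79988782e+02 1.47884972e-02 1.18872792e+02] 0.06997039604643955
```

arm_command --pt "0 0 0.02 0.13" --pt "0 0 0.04 0.26" --pt "0 0 0.06 0.26" --pt "0 0 0.08 0.26" --pt "0 0 0.1 0.26"

```text
time: 3.3
ee_pos: [0.4873, -0.3571, 0.1304]
tcp_rot: [-180.0, -0.0, 104.3]
wrist_force: [1.0, -0.1, -0.1]
opening: 0.07
grasp_force: 0.0
```

arm_command --pt "0 0 0.015 0" --pt "0 0 0.03 0" --pt "0 0 0.045 0" --pt "0 0 0.062 0" --pt "0 0 0.062 0"

```text
time: 3.8
ee_pos: [0.4864, -0.3563, 0.0667]
tcp_rot: [-179.9, -0.2, 104.3]
wrist_force: [-0.4, -0.3, -1.0]
opening: 0.0704
grasp_force: 0.0
```

Run:
```python
from workcell import bot
import cv2
o=bot.get_obs();print(o['ee_pos'],o['tcp_rot'],o['wrist_force'])
d=bot.camera("scene")["color"];cv2.imwrite("pics/g1.png",cv2.resize(d[165:265,100:220],None,fx=5,fy=5,interpolation=cv2.INTER_CUBIC))
```

```text
[ 0.48638147 -0.35631958  0.06672357] [-1.79875142e+02 -1.53472278e-01  1.04323471e+02] [-0.37119066 -0.30330279 -1.02591099]
```

View pics/g1.png

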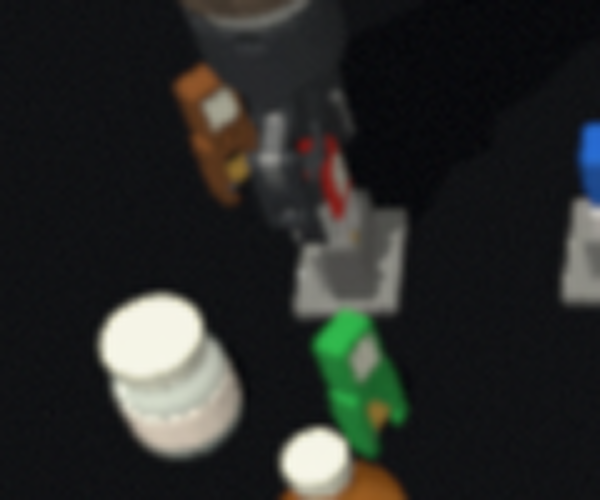

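The fingers straddle the red handle (seen at crop 335,175, i.e. scene 167,200). The near finger sits to its left because of perspective. Now I close and lift.

arm_command --pt "0 0 0 0" --pt "0 0 0 0" --pt "0 0 0 0" --pt "0 0 0 0" --pt "0 0 0 0" --hand 0.0 --grip_force 60

```text
time: 4.35
ee_pos: [0.4878, -0.3573, 0.0702]
tcp_rot: [179.9, 0.1, 104.3]
wrist_force: [0.4, 0.5, 6.1]
opening: 0.0293
grasp_force: 60.1
```

arm_command --pt "0 0 0 0" --pt "0 0 -0.015 0" --pt "0 0 -0.03 0" --pt "0 0 -0.045 0" --pt "0 0 -0.06 0"

```text
time: 4.85
ee_pos: [0.4874, -0.3571, 0.131]
tcp_rot: [180.0, 0.0, 104.3]
wrist_force: [0.5, 0.2, -0.9]
opening: 0.0293
grasp_force: 59.6
```

arm_command --pt "0 0 -0.04 0" --pt "0 0 -0.08 0" --pt "0 0 -0.12 0" --pt "0 0 -0.16 0" --pt "0 0 -0.2 0"

```text
time: 5.35
ee_pos: [0.4869, -0.3567, 0.3321]
tcp_rot: [180.0, 0.1, 104.3]
wrist_force: [0.7, 0.4, -1.4]
opening: 0.0293
grasp_force: 59.7
```

arm_command --pt "0.032 0.009 0 0" --pt "0.064 0.018 0 0" --pt "0.096 0.027 0 0" --pt "0.128 0.036 0 0" --pt "0.16 0.045 0 0"

```text
time: 5.85
ee_pos: [0.491, -0.1895, 0.3304]
tcp_rot: [180.0, 0.0, 104.3]
wrist_force: [0.4, 0.7, -2.2]
opening: 0.0294
grasp_force: 60.0
```

arm_command --pt "0.031 0.0095 0 -0.14" --pt "0.062 0.019 0 -0.28" --pt "0.093 0.028 0 -0.42" --pt "0.124 0.0375 0 -0.56" --pt "0.154 0.047 0 -0.7"

```text
time: 6.35
ee_pos: [0.4984, -0.0287, 0.3305]
tcp_rot: [180.0, 0.1, 144.8]
wrist_force: [1.2, -0.9, -0.7]
opening: 0.0293
grasp_force: 59.9
```

arm_command --pt "0 0 0 -0.14" --pt "0 0 0 -0.28" --pt "0 0 0 -0.42" --pt "0 0 0 -0.56" --pt "0 0 0 -0.56"

```text
time: 6.85
ee_pos: [0.4986, -0.03, 0.3303]
tcp_rot: [180.0, 0.0, 176.6]
wrist_force: [0.4, -0.8, -1.9]
opening: 0.0289
grasp_force: 59.9
```

```bash
python3 -c "
from workcell import bot
o=bot.get_obs();print(o['time'],o['q'],o['ee_pos'],o['tcp_rot'],o['opening'])"
```

```text
6.85 [-3.43891251e+00  1.51530541e+00  1.77389079e+01  1.06179928e+02
  4.78561864e-04 -8.09329073e-02] [ 0.49859191 -0.02995926  0.33026147] [1.79999583e+02 4.36747703e-02 1.76642020e+02] 0.028926085813764362
```

arm_command --pt "-0.05 0 0 0" --pt "-0.1 0 0 0" --pt "-0.15 0 0 0" --pt "-0.2 0 0 0" --pt "-0.25 0 0 0"

```text
time: 7.35
ee_pos: [0.7083, -0.0428, 0.328]
tcp_rot: [180.0, 0.3, 176.2]
wrist_force: [1.8, -0.4, -1.3]
opening: 0.0294
grasp_force: 60.0
```

arm_command --pt "-0.04 0 0 0" --pt "-0.08 0 0 0" --pt "-0.12 0 0 0" --pt "-0.16 0 0 0" --pt "-0.16 0 0 0"

```text
time: 7.85
ee_pos: [0.7786, -0.0471, 0.2749]
tcp_rot: [180.0, 3.1, 176.4]
wrist_force: [-0.1, 1.1, -1.1]
opening: 0.029
grasp_force: 60.4
```

```bash
python3 -c "
from workcell import bot
o=bot.get_obs();print(o['time'],o['q'],o['ee_pos'],o['tcp_rot'],o['opening'])"
```

```text
7.85 [-3.46323168e+00  4.58658893e+01  7.07552012e+01  1.11812169e+02
  7.29800602e-04  1.01575684e-01] [ 0.77855346 -0.04711326  0.27494422] [179.9938097    3.07713661 176.43504597] 0.02902083040140828
```

arm_command --pt "-0.05 0 0 0" --pt "-0.1 0 0 0" --pt "-0.15 0 0 0" --pt "-0.2 0 0 0" --pt "-0.25 0 0 0"

```text
time: 8.35
ee_pos: [0.8396, -0.0508, 0.2163]
tcp_rot: [180.0, 5.9, 176.5]
wrist_force: [0.3, -0.5, -1.1]
opening: 0.0292
grasp_force: 60.4
```

arm_command --pt "0.05 0 0 0" --pt "0.1 0 0 0" --pt "0.15 0 0 0" --pt "0.2 0 0 0" --pt "0.2 0 0 0"

```text
time: 8.85
ee_pos: [0.674, -0.0408, 0.2004]
tcp_rot: [180.0, 6.0, 176.5]
wrist_force: [0.5, -0.7, -0.3]
opening: 0.0298
grasp_force: 60.4
```

Out-of-reach pushes tilt the tool, and the tilt stays (6° so far, in the wanted direction). I'll keep working the tilt up toward 35° in free air.

arm_command --pt "-0.02 0 -0.02 0" --pt "-0.045 0 -0.045 0" --pt "-0.075 0 -0.075 0" --pt "-0.11 0 -0.11 0" --pt "-0.145 0 -0.145 0"

```text
time: 9.35
ee_pos: [0.7674, -0.0464, 0.3166]
tcp_rot: [180.0, 6.6, 176.5]
wrist_force: [1.8, -0.1, -1.4]
opening: 0.0293
grasp_force: 60.4
```

arm_command --pt "-0.035 0 -0.035 0" --pt "-0.07 0 -0.07 0" --pt "-0.105 0 -0.105 0" --pt "-0.14 0 -0.14 0" --pt "-0.175 0 -0.175 0"

```text
time: 9.85
ee_pos: [0.7669, -0.0464, 0.3553]
tcp_rot: [180.0, 9.6, 176.5]
wrist_force: [0.2, 0.1, -2.0]
opening: 0.0293
grasp_force: 60.5
```

arm_command --pt "-0.25 0 -0.25 0" --pt "-0.3 0 -0.3 0" --pt "-0.4 0 -0.4 0" --pt "-0.5 0 -0.5 0" --pt "-0.6 0 -0.6 0"

```text
time: 10.35
ee_pos: [0.7531, -0.0457, 0.3941]
tcp_rot: [180.0, 12.2, 176.5]
wrist_force: [-0.0, -0.5, -2.0]
opening: 0.0295
grasp_force: 60.6
```

```bash
python3 -c "
from workcell import bot
o=bot.get_obs();print(o['time'],o['q'],o['ee_pos'],o['tcp_rot'],o['opening'])"
```

```text
10.35 [-3.46980960e+00  3.69846657e+01  7.07243903e+01  1.11581991e+02
  1.02725323e-05  1.36536041e-02] [ 0.75312913 -0.04566499  0.3940751 ] [179.99704825  12.15773376 176.51622354] 0.029488810888623283
```

arm_command --pt "-0.047 0 -0.015 0" --pt "-0.094 0 -0.03 0" --pt "-0.141 0 -0.045 0" --pt "-0.188 0 -0.06 0" --pt "-0.235 0 -0.075 0"

```text
time: 10.85
ee_pos: [0.7936, -0.0482, 0.3779]
tcp_rot: [180.0, 15.0, 176.5]
wrist_force: [0.0, -0.1, -1.6]
opening: 0.0291
grasp_force: 60.5
```

arm_command --pt "-0.047 0 -0.012 0" --pt "-0.094 0 -0.024 0" --pt "-0.141 0 -0.036 0" --pt "-0.188 0 -0.048 0" --pt "-0.235 0 -0.06 0"

```text
time: 11.35
ee_pos: [0.8318, -0.0505, 0.3664]
tcp_rot: [180.0, 18.0, 176.5]
wrist_force: [-0.8, 0.5, -0.8]
opening: 0.0296
grasp_force: 60.5
```

arm_command --pt "-0.048 0 -0.01 0" --pt "-0.096 0 -0.02 0" --pt "-0.144 0 -0.03 0" --pt "-0.192 0 -0.04 0" --pt "-0.24 0 -0.05 0"

```text
time: 11.85
ee_pos: [0.8677, -0.0527, 0.3582]
tcp_rot: [180.0, 21.2, 176.5]
wrist_force: [0.7, -0.1, -1.8]
opening: 0.0294
grasp_force: 60.5
```

arm_command --pt "-0.049 0 -0.005 0" --pt "-0.098 0 -0.01 0" --pt "-0.147 0 -0.015 0" --pt "-0.196 0 -0.02 0" --pt "-0.245 0 -0.025 0"

```text
time: 12.35
ee_pos: [0.9064, -0.0551, 0.347]
tcp_rot: [180.0, 24.4, 176.5]
wrist_force: [0.2, -0.0, -1.6]
opening: 0.0293
grasp_force: 60.6
```

```bash
python3 -c "
from workcell import bot
o=bot.get_obs();print(o['time'],o['q'],o['ee_pos'],o['tcp_rot'],o['opening'])"
```

```text
12.35 [-3.47968189e+00  4.31882316e+01  7.07045977e+01  9.31467281e+01
  2.92262290e-03  6.99747017e-03] [ 0.90641508 -0.05510153  0.34695131] [179.99390765  24.36963754 176.5126362 ] 0.029324985825157898
```

arm_command --pt "-0.05 0 0 0" --pt "-0.1 0 0 0" --pt "-0.15 0 0 0" --pt "-0.2 0 0 0" --pt "-0.25 0 0 0"

```text
time: 12.85
ee_pos: [0.9469, -0.0575, 0.3334]
tcp_rot: [180.0, 27.6, 176.5]
wrist_force: [-1.1, -0.6, -2.2]
opening: 0.0296
grasp_force: 60.6
```

arm_command --pt "-0.05 0 0 0" --pt "-0.1 0 0 0" --pt "-0.15 0 0 0" --pt "-0.2 0 0 0" --pt "-0.25 0 0 0"

```text
time: 13.35
ee_pos: [0.9798, -0.0596, 0.3299]
tcp_rot: [180.0, 30.9, 176.5]
wrist_force: [0.4, 0.6, -1.6]
opening: 0.0293
grasp_force: 60.6
```

arm_command --pt "-0.05 0 0 0" --pt "-0.1 0 0 0" --pt "-0.15 0 0 0" --pt "-0.2 0 0 0" --pt "-0.25 0 0 0"

```text
time: 13.85
ee_pos: [1.0062, -0.0611, 0.3354]
tcp_rot: [180.0, 34.3, 176.5]
wrist_force: [0.4, 0.2, -2.5]
opening: 0.0294
grasp_force: 60.6
```

arm_command --pt "0.03 0 -0.024 0" --pt "0.068 0 -0.055 0" --pt "0.106 0 -0.086 0" --pt "0.144 0 -0.117 0" --pt "0.182 0 -0.148 0"

```text
time: 14.35
ee_pos: [0.8151, -0.0495, 0.3515]
tcp_rot: [180.0, 34.3, 176.5]
wrist_force: [-0.4, 0.2, -0.7]
opening: 0.0292
grasp_force: 60.6
```

arm_command --pt "0.038 0 -0.031 0" --pt "0.076 0 -0.062 0" --pt "0.114 0 -0.093 0" --pt "0.152 0 -0.124 0" --pt "0.19 0 -0.155 0"

```text
time: 14.85
ee_pos: [0.5712, -0.0347, 0.3733]
tcp_rot: [180.0, 34.3, 176.5]
wrist_force: [-0.4, 0.5, -0.4]
opening: 0.0293
grasp_force: 60.6
```

```bash
python3 -c "
from workcell import bot
o=bot.get_obs();print(o['time'],o['q'],o['ee_pos'],o['tcp_rot'],o['opening'])
import numpy as np
from scipy.spatial.transform import Rotation as R
Rt=R.from_euler('xyz',o['tcp_rot'],degrees=True)
n=np.array([-.5725,.0351,.8192]);m=np.array([.577,.180,.181]);print(Rt.as_matrix().round(3))
print('delta tool',Rt.inv().apply(m+n*.134-o['ee_pos']), 'tool z.n',Rt.apply([0,0,1])@n)"
```

```text
14.85 [-3.47829008e+00 -2.21415637e+01 -6.02918487e+00  7.17757295e+01
  4.69316960e-03  6.01674727e-03] [ 0.57116429 -0.03469329  0.37329124] [179.99119684  34.33664862 176.51442341] 0.029305895044211803
[[-0.824  0.061  0.563]
 [ 0.05   0.998 -0.034]
 [-0.564  0.    -0.826]]
delta tool [0.1159786  0.21467839 0.02074199] tool z.n -0.9999716854600387
```

arm_command --pt "0.023 0.043 0.004 0" --pt "0.046 0.086 0.008 0" --pt "0.069 0.129 0.012 0" --pt "0.092 0.172 0.016 0" --pt "0.116 0.2147 0.02 0"

```text
time: 15.35
ee_pos: [0.501, 0.1859, 0.2914]
tcp_rot: [179.9, 34.4, 176.5]
wrist_force: [-0.1, 0.3, -2.9]
opening: 0.0291
grasp_force: 60.8
```

Run:
```python
from workcell import bot
import cv2,numpy as np
from h import *
s=bot.camera("scene")["color"];t=bot.camera("top")["color"]
o=bot.get_obs();print(o['time'],o['q'],o['ee_pos'],o['tcp_rot'])
def c(im,x,y): return cv2.resize(im[y:y+100,x:x+66],(396,600),interpolation=cv2.INTER_CUBIC)
cv2.imwrite("pics/app.png",np.hstack([c(s,318,170),c(t,182,130)]))
Rt=R.from_euler('xyz',o['tcp_rot'],degrees=True);p=o['ee_pos']
for d in(-.014,.062,.09):print(d,[proj(k,p+Rt.apply([0,0,d]))[0].round(1) for k in("scene","top")])
```

```text
15.45 [ 30.22699651 -26.183951   -17.62506794  69.05765308 -17.93922702
  28.49941901] [0.49941982 0.18938895 0.28831897] [-179.95710186   34.10285041  176.98129632]
-0.014 [array([367.2, 175. ]), array([200.2, 196.6])]
0.062 [array([360.7, 206.2]), array([205.7, 184.8])]
0.09 [array([358.3, 217.3]), array([207.6, 180.9])]
```

View pics/app.png

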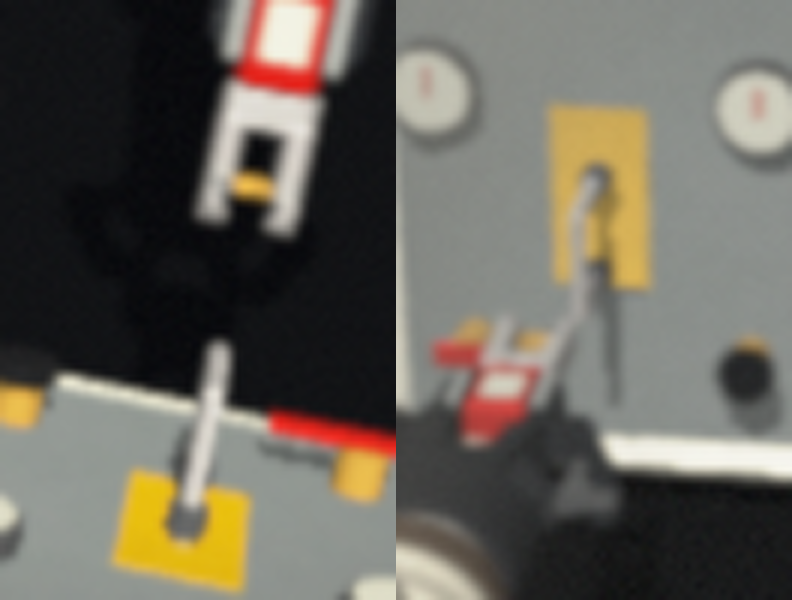

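Scene: mouth at crop (248,228), axis line meets the loop top (218,345) to within about 1 mm. Top: jaw mid (540,325), crossbar around (580,250), also in line. I approach to just short of contact.

arm_command --pt "0 0 0 0" --pt "0 0 0 0" --pt "0 0 0.015 0" --pt "0 0 0.03 0" --pt "0 0 0.04 0" --grip_force 90

```text
time: 15.95
ee_pos: [0.5256, 0.1815, 0.258]
tcp_rot: [180.0, 34.3, 176.3]
wrist_force: [-0.9, 0.6, -2.1]
opening: 0.0289
grasp_force: 90.8
```

arm_command --pt "0 0 0 0" --pt "0 0 0 0" --pt "0 0 0 0" --pt "0 0 0 0" --pt "0 0 0 0"

```text
time: 16.45
ee_pos: [0.5247, 0.1834, 0.2587]
tcp_rot: [180.0, 34.3, 176.5]
wrist_force: [-0.8, -0.4, -1.3]
opening: 0.029
grasp_force: 90.8
```

```bash
cat > st.py <<'E'
from workcell import bot
from h import *
o=bot.get_obs();Rt=R.from_euler('xyz',o['tcp_rot'],degrees=True)
print(o['time'],o['ee_pos'],o['tcp_rot'],"to mid, tool:",(Rt.inv().apply(np.array([.577,.180,.181])-o['ee_pos'])*1000).round(1),"F tool",Rt.inv().apply(o['wrist_force']).round(1),"M",o['torque'].round(2))
E
python3 st.py
```

```text
16.45 [0.52471211 0.18337816 0.25870155] [179.96130887  34.34431014 176.50821095] to mid, tool: [ 0.6 -0.3 93.7] F tool [ 1.4 -0.4  0.7] M [0.06 0.75 0.02]
```

arm_command --pt "0 0 0.007 0" --pt "0 0 0.014 0" --pt "0 0 0.021 0" --pt "0 0 0.025 0" --pt "0 0 0.025 0"

```text
time: 16.95
ee_pos: [0.5388, 0.1821, 0.2362]
tcp_rot: [-180.0, 34.2, 176.5]
wrist_force: [-0.1, 0.2, -1.9]
opening: 0.029
grasp_force: 90.8
```

```bash
python3 st.py
python3 - <<'E'
from workcell import bot
import cv2,numpy as np
s=bot.camera("scene")["color"];t=bot.camera("top")["color"]
def c(im,x,y): return cv2.resize(im[y:y+60,x:x+40],(400,600),interpolation=cv2.INTER_CUBIC)
cv2.imwrite("pics/app2.png",np.hstack([c(s,335,200),c(t,195,150)]))
E
```

```text
16.95 [0.53880448 0.18212094 0.23622255] [-179.95099337   34.22451435  176.52689069] to mid, tool: [-0.6  0.3 67.2] F tool [1.2 0.2 1.5] M [ 0.06  0.71 -0.02]
```

View pics/app2.png

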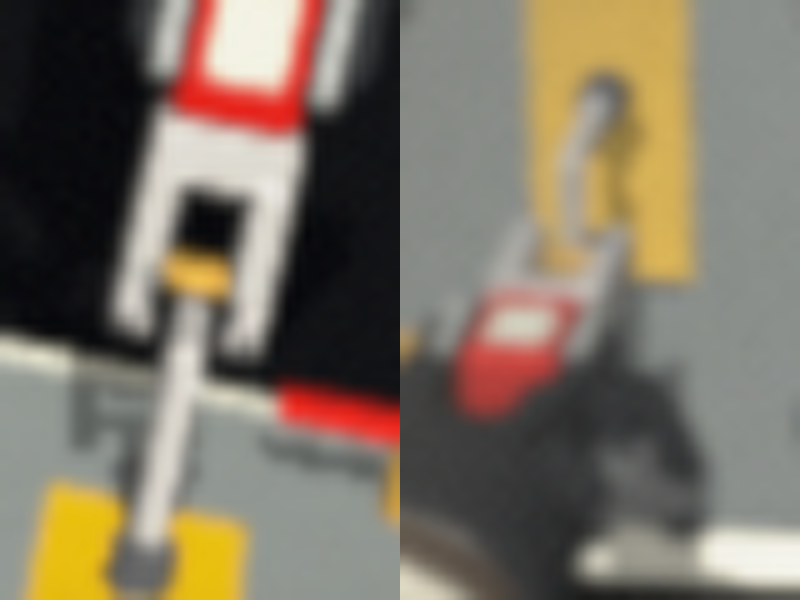

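Scene: bar tip at (190,300) centred between the jaws, right at the brass gate. Top: mouth (575,240) over the middle of the crossbar. I press slowly, watching the force.

arm_command --pt "0 0 0.002 0" --pt "0 0 0.004 0" --pt "0 0 0.006 0" --pt "0 0 0.008 0" --pt "0 0 0.01 0"

```text
time: 17.55
ee_pos: [0.5445, 0.1819, 0.2293]
tcp_rot: [-180.0, 34.3, 176.5]
wrist_force: [-3.9, -1.2, 1.2]
opening: 0.0291
grasp_force: 91.2
```

```bash
python3 st.py
```

```text
17.55 [0.54446493 0.18185467 0.2292912 ] [-179.98929088   34.316295    176.5121034 ] to mid, tool: [ 0.3  0.1 58.3] F tool [ 2.5 -1.4 -3.2] M [-0.26  0.99 -0.22]
```

arm_command --pt "0 0 0.002 0" --pt "0 0 0.004 0" --pt "0 0 0.006 0" --pt "0 0 0.008 0" --pt "0 0 0.01 0"

```text
time: 18.05
ee_pos: [0.5504, 0.1814, 0.2218]
tcp_rot: [-180.0, 34.4, 176.5]
wrist_force: [-5.2, -3.4, 4.8]
opening: 0.029
grasp_force: 91.7
```

```bash
python3 st.py
```

```text
18.05 [0.55037537 0.18137546 0.22175714] [-179.9932027    34.39138178  176.48116022] to mid, tool: [ 1.   0.3 48.7] F tool [ 1.4 -3.7 -6.8] M [-0.77  0.87 -0.58]
```

arm_command --pt "0 0 0.0016 0" --pt "0 0 0.0032 0" --pt "0 0 0.0048 0" --pt "0 0 0.0064 0" --pt "0 0 0.008 0"

```text
time: 18.55
ee_pos: [0.5548, 0.1808, 0.2148]
tcp_rot: [-179.9, 34.4, 176.5]
wrist_force: [-2.7, -3.9, 2.2]
opening: 0.0286
grasp_force: 91.5
```

```bash
python3 st.py
```

```text
18.55 [0.55482996 0.18077524 0.21478222] [-179.94937937   34.36749603  176.47721262] to mid, tool: [ 0.8  0.6 40.4] F tool [ 0.8 -4.1 -3.2] M [-0.83  0.75 -0.58]
```

Step 1 mm at a time now.

arm_command --pt "0 0 0.0005 0" --pt "0 0 0.001 0" --pt "0 0 0.0015 0" --pt "0 0 0.002 0" --pt "0 0 0.002 0"

```text
time: 19.05
ee_pos: [0.5559, 0.1803, 0.2125]
tcp_rot: [-179.9, 34.3, 176.5]
wrist_force: [-1.3, -6.1, -0.1]
opening: 0.0289
grasp_force: 91.0
```

```bash
python3 st.py
```

```text
19.05 [0.55585508 0.1803221  0.21246266] [-179.88516002   34.32474311  176.48174212] to mid, tool: [ 0.3  1.1 37.9] F tool [ 0.9 -6.1 -0.4] M [-1.11  0.69 -0.77]
```

arm_command --pt "0 0 0.0005 0" --pt "0 0 0.001 0" --pt "0 0 0.0015 0" --pt "0 0 0.002 0" --pt "0 0 0.002 0"

```text
time: 19.55
ee_pos: [0.5568, 0.1815, 0.2108]
tcp_rot: [180.0, 34.3, 176.5]
wrist_force: [-0.5, -0.3, -2.8]
opening: 0.0287
grasp_force: 95.3
```

```bash
python3 st.py
```

```text
19.55 [0.55682836 0.18145783 0.21075783] [179.97849554  34.28966462 176.52358892] to mid, tool: [ 0.1 -0.2 36. ] F tool [ 2.  -0.3  2.1] M [0.03 0.78 0.06]
```

The side and pressing forces vanished, so the gate has snapped shut. Now the tug.

arm_command --pt "0 0 -0.002 0" --pt "0 0 -0.004 0" --pt "0 0 -0.006 0" --pt "0 0 -0.008 0" --pt "0 0 -0.01 0"

```text
time: 20.05
ee_pos: [0.5511, 0.1817, 0.2195]
tcp_rot: [180.0, 34.3, 176.5]
wrist_force: [0.5, -1.0, -1.5]
opening: 0.029
grasp_force: 95.3
```

```bash
python3 st.py
```

```text
20.05 [0.55106449 0.18167987 0.21953212] [179.98487867  34.31407083 176.51306121] to mid, tool: [ 0.3 -0.1 46.5] F tool [ 0.4 -1.   1.5] M [0.02 0.75 0.02]
```

arm_command --pt "0 0 -0.001 0" --pt "0 0 -0.002 0" --pt "0 0 -0.003 0" --pt "0 0 -0.004 0" --pt "0 0 -0.004 0"

```text
time: 20.55
ee_pos: [0.5492, 0.1817, 0.2215]
tcp_rot: [-180.0, 34.3, 176.5]
wrist_force: [9.6, 0.3, -10.3]
opening: 0.0288
grasp_force: 93.6
```

```bash
python3 st.py
```

```text
20.55 [0.54923873 0.18168413 0.22154818] [-179.97763997   34.28009913  176.50756655] to mid, tool: [-0.1  0.  49.2] F tool [-2.1  0.8 13.9] M [ 0.31 -0.3   0.22]
```

The tug meets about 12 N, so it is caught. I hold briefly, ease off, open the fingers and back away.

arm_command --pt "0 0 0 0" --pt "0 0 0 0" --pt "0 0 0.002 0" --pt "0 0 0.004 0" --pt "0 0 0.006 0"

```text
time: 21.05
ee_pos: [0.5524, 0.1816, 0.2176]
tcp_rot: [180.0, 34.3, 176.5]
wrist_force: [-0.2, 0.6, -2.1]
opening: 0.0288
grasp_force: 95.1
```

arm_command --pt "0 0 0 0" --pt "0 0 0 0" --pt "0 0 0 0" --pt "0 0 0 0" --pt "0 0 0 0" --hand 0.08

```text
time: 21.55
ee_pos: [0.5523, 0.1816, 0.2179]
tcp_rot: [180.0, 34.3, 176.5]
wrist_force: [0.4, 0.3, -0.8]
opening: 0.0799
grasp_force: 0.0
```

arm_command --pt "0 0 -0.015 0" --pt "0 0 -0.04 0" --pt "0 0 -0.07 0" --pt "0 0 -0.11 0" --pt "0 0 -0.15 0"

```text
time: 22.05
ee_pos: [0.4669, 0.1864, 0.3426]
tcp_rot: [180.0, 34.3, 176.5]
wrist_force: [-0.1, 1.1, 0.6]
opening: 0.0804
grasp_force: 0.0
```

arm_command --pt "0 0 0 0" --pt "0 0 0 0" --pt "0 0 0 0" --pt "0 0 0 0" --pt "0 0 0 0"

```text
time: 22.55
ee_pos: [0.468, 0.1865, 0.3403]
tcp_rot: [-179.9, 34.2, 176.5]
wrist_force: [-0.4, -0.3, 1.0]
opening: 0.0802
grasp_force: 0.0
```

```bash
python3 st.py
python3 - <<'E'
from workcell import bot
import cv2,numpy as np
s=bot.camera("scene")["color"];t=bot.camera("top")["color"]
def c(im,x,y): return cv2.resize(im[y:y+90,x:x+60],(400,600),interpolation=cv2.INTER_CUBIC)
cv2.imwrite("pics/end.png",np.hstack([c(s,325,195),c(t,185,130)]))
E
```

```text
22.55 [0.46802888 0.18645591 0.34031488] [-179.93604542   34.22106979  176.52717894] to mid, tool: [ -0.7   0.4 193.1] F tool [-0.2 -0.4 -1. ] M [ 0.05  0.61 -0.01]
```

View pics/end.png

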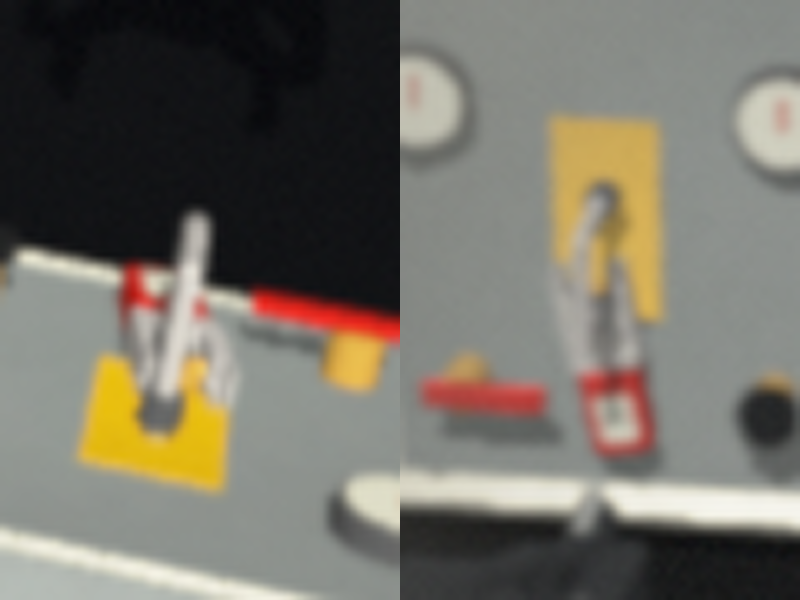

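The hook hangs caught on the loop's lower leg and lies on the face. In the top view its jaws (600,290) straddle the leg and the handle is at (615,415). The gripper is clear. I'll let it settle for a second, then hand in.

arm_command --pt "0 0 -0.01 0" --pt "0 0 -0.02 0" --pt "0 0 -0.03 0" --pt "0 0 -0.03 0" --pt "0 0 -0.03 0"

```text
time: 23.15
ee_pos: [0.451, 0.1879, 0.3668]
tcp_rot: [180.0, 34.3, 176.5]
wrist_force: [-0.2, -0.5, -0.8]
opening: 0.08
grasp_force: 0.0
```

arm_command --pt "0 0 0 0" --pt "0 0 0 0" --pt "0 0 0 0" --pt "0 0 0 0" --pt "0 0 0 0"

```text
time: 23.65
ee_pos: [0.451, 0.1876, 0.3662]
tcp_rot: [-180.0, 34.3, 176.5]
wrist_force: [-0.2, -0.3, -0.4]
opening: 0.0797
grasp_force: 0.0
```

```bash
python3 -c "
from workcell import bot
print(bot.job_done())"
```

```text
the job is handed in; nothing more can be done
None
```

The red hook was snapped onto the lockout loop, proved with a tug of about 12 N, and released. It slid down and hangs on the loop's lower leg; I handed the job in at about 24 s, and no verdict was returned.

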